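Read the wash-water pressure at a capped test point

ROBOT

A 6-joint arm with a two-finger parallel gripper is mounted at the origin on the work surface. World frame = base frame: x ahead of the robot, y to its left, z up, the work surface at z = 0. Lengths are in m, angles in rad, forces in N, time in s.
With the tool pointing down it reaches from about 0.35 to 0.775 m from the base axis. Payload 7.3 kg.
Tool frame: the origin (TCP) lies on the centre line of the jaws, within the pads' length; the fingertips stand 17 mm ahead of it and the grasp point (between the pads) lies 2 mm behind it (robot.tcp_to_tips is the distance from the TCP to the fingertips, in m); z points along the fingers, y is the line along which they close (so a half turn about z gives the same grasp; the last joint's range is limited). The gripper opens to 92 mm and grips with 3 to 60 N. Pads are 19 mm wide; open, the fingers measure 130 mm over their backs; the gripper's body (75 mm by 190 mm) begins 47 mm behind the grasp point.
Start: joints at [1.198, 0.342, 1.524, -0, 1.275, -0.146], TCP at [0.118, 0.512, 0.244] pointing down, gripper open.
Joint ranges: [-2.53, 2.53], [-0.77, 2.02], [0.04, 2.7], [-1, 4.14], [0.28, 2.66], [-3.11, 3.11]. Speed limits (rad/s): [2.57, 2.57, 3.14, 3.14, 3.14, 3.14].

INTERFACE

Orientations are given as [roll, pitch, yaw] about the fixed x, y, z axes, in that order (R = Rz(yaw) Ry(pitch) Rx(roll)).
In Python, from cell import robot gives the robot as it stands. The module is installed in compiled form; this text tells all that it offers.
- The arm moves only by the tool carry_out, never from a script. Its argument "commands" is a list of rows, each a list of 3 entries, a list of its own where there are three numbers: the shift along the tool's x, y, z in m, then the turn about the tool's z in rad, then the opening, from 0 (shut) to 1 (fully open). In form: [[[dx, dy, dz], yaw, claw], ...]. A call has 1 to 20 rows; each row shifts and turns the commanded pose from where the row before left it, along the tool's axes as they then stand; what a row does not reach is not made up. A row lasts 1/8 s, in which the tool goes at most 62.5 mm and 10.7 degrees, less where a joint would pass 70% of its speed; a pose out of reach is approached as far as the arm can. A call is refused whole if a number of a shift passes 0.0625 or a number of a turn 0.188, either way. A call with a gripper value outside its range is refused whole. The fingers move at their own pace and stop on an object; "newtons" is the grip in N (left out, the last holds). Time passes only in rows, so rows that do not move let the fingers close. It gives the time, the measured TCP pose, the force, the opening and the grip force at its end, in the units of the state.
- robot.observe(): the state, without advancing time (a new reading comes with each control period).
- robot.read_camera(name): name is "scene" or "top"; returns a dict with "pixels" (480x640x3 uint8, red, green, blue), "fx", "fy", "cx", "cy" (pixels), "view" (4x4, takes a point from world to camera coordinates). Camera axes: x right, y up, looking along -z (the intrinsics and any distortion apply to the point x, -y, -z); pixel columns grow to the right and rows downward; lengths in m; the calibration is good to about 2 mm. A picture is of the moment at which its call begins. There is no depth.
- robot.hand_in(): hands the job in; it is judged then, once.
Trained networks look in a picture, given as the dict that the camera call returned (one of the last four; its "shot" number tells which), for a name from the list of things; names that differ only in an ending like _2 or _b are one class to them, and where a whole thing is asked for, a point or a joint stands for the part that bears it (a point fixed in the world has none). Each returns a list of dicts, best first, with "p" (0 to 1); they miss things now and then, are a little off and sometimes report something else, mostly with a low value. They report only what shows in the picture. A call takes as long as a camera call. They do not tell look-alikes from the thing itself.
- robot.find_in(picture, name): "at" ([column, row] in pixels, amid what is visible of it).
- robot.tip_of(picture, name): "at" ([column, row] in pixels: a listed point, or the origin of a listed thing).
The state is a dict: "time": time; "qpos": joint angles; "qvel": joint speeds; "joint_efforts": joint torques, N m; "tool_pos": TCP position; "tool_rot": TCP orientation; "contact_force": force on the tool from outside, world axes, zero at the start; "torque": the same for the moment, N m; "opening": finger opening in m; "grip_force": force on a finger pad.
Only numpy, scipy, OpenCV 4.12 (cv2) and the standard library are available. Lean on these libraries where they do the work, as an engineer would, in place of code of your own. Each camera call takes 0.05 s, during which the arm holds its last target. There are 200 camera calls.

TASK

Check the darkroom's wash-water pressure: unlock the red bayonet cap on the leaning test point of the water unit (turn it anticlockwise until its lugs come free), lift it off and lay it in the small white print tray. Then take the yellow hand gauge out of its stand, press its coupler squarely onto the bared nipple until it snaps on, push it fully home against the spring of the nipple's valve and keep holding it there: finish with the gauge still gripped and pressed home. Leave the other things on the bench alone.

Things in the scene. Friction and masses are not known exactly. Their poses are not given: they have to be found in the camera images.
- unit: wash-water unit, fixed: steel base plate 150 x 230 mm with a manifold pipe along its y, ball valve, thermometer, a riser pipe up to 180 mm high and a blue-headed filter (110 mm across, 200 mm tall) centred 50 mm in its x and 165 mm in its y from the origin. Origin on the bench below the plate; z up, x away from the robot at yaw 0. It never moves.
- testpoint: leaning test point on the unit. Origin at the shoulder of its brass nipple, 123 mm above the bench; z out along the nipple, 30 degrees from upright towards the unit's -y (robot's right). Nipple 14 mm across to z = 21 mm, tip 8 mm across at 25.5, valve pin (5 mm) to 34. Sprung latch balls stick out 2 mm at z = 13. Below it a 22 mm collar with bayonet lugs; the cap stands on a flange at z = -12.
- cap: red bayonet cap, 50 g, over the nipple (1 mm play): skirt 40 mm across, 53 mm high; on top a grip wing 34 mm (its x) x 10 mm (its y) x 28 mm high (z 53 to 81). Origin at the skirt's lower rim, z up its axis. Starts locked; turned anticlockwise seen from outside (positive about z), with little torque, it is free from 50 degrees, stops at 80; in between it lifts off along z, clear after 46 mm.
- cap_wing (a point): centre of the cap's grip wing, 69 mm up the cap's axis; its axes are the cap's
- cap_wing_end (a point): end of the wing, 17 mm along the cap's x from point cap_wing; locked, it lies about 11 mm to the test point's -y; once the cap is unlocked, on the test point's +y side
- gauge: yellow hand gauge, 0.3 kg. Origin at the coupler's mouth, z up the gauge. Coupler 30 mm across, z 0 to 38; body 30 mm (x) x 44 mm (y), z 42 to 128, display on -x. Bore 15.6 mm, any turn about z fits the nipple. Meets the latch balls with its mouth 15 mm above the shoulder, snaps past them at 10 mm (8 to 12 N), meets the valve pin at 8 mm, is home on the shoulder. Let go, it springs back 6 mm.
- gauge_grip (a point): middle of the gauge's upper body, 102 mm up its axis, a good place to hold it across the 44 mm width; its axes are the gauge's
- stand: black gauge stand, fixed: block 85 x 85 x 45 mm on a 100 mm steel plate. Origin at the centre of its underside. The gauge stands upright in its round hole (33 mm across, 33 mm deep), mouth 12 mm above the bench, and lifts straight out.
- tray: small white print tray, heavy, fixed in place on the bench: 150 mm (its x) by 200 mm (its y), walls 28 mm high and 4 mm thick, floor 4 mm thick. Origin at the centre of its underside.
- valve (a joint): travel of the spring-loaded valve pin in the nipple, 0 shut, 0.008 with the gauge fully home, 0.0085 at the most; the spring pushes back with 3 N at first and about 9 N fully pressed
- beaker: clear glass beaker, 68 mm across, 85 mm tall, loose; leave alone. Origin at the centre of its underside
- amber_bottle: amber glass bottle, 64 mm across, 150 mm tall, loose; leave alone. Origin at the centre of its underside
- flask: conical flask with orange contents and a blue cap, 86 mm across, 112 mm tall, loose; leave alone. Origin at the centre of its underside
- print_tongs: steel print tongs with red tips, 190 mm long, lying flat, loose; leave alone. Origin at the middle, on the bench
- print_roller: print roller with black rubber roll (120 mm) and wooden handle, lying, loose; leave alone. Origin on the bench between roll and handle
- film_can: small black film can with a grey cap, 34 mm across, 52 mm tall, loose; leave alone. Origin at the centre of its underside
Not all that is in view belongs to the job. There is more than one size of the cap; the one meant has the size given above.

How it is judged:
By the outcome, as a careful person would: the job done as asked, in the order asked, and still so for the second after the job is handed in, while the arm keeps its last pose, push and grip.
It also fails if it takes over 61 s, if anything falls off the work surface, if the arm or the gripper's body presses on something with over 40 N, if the wrist force passes 120 N, or if a joint passes its speed limit or range.

## Working session

There is one attempt and no reset: what is moved stays moved. The work goes in short steps, Python scripts to look and compute and a tool call to move; the robot and the scene stay as the last step left them, time stands still between calls to the robot, and variables do not carry over. Pictures are saved under pics/ and viewed, at most 10 in all, crops included, and the job is handed in when it is done.

Besides the shell and the picture viewer there is one more tool, called after "Request:" as a command line: name --argument value ..., lists and objects as JSON in quotes. carry_out: Moves the arm, as the interface text tells. Its arguments: {"type":"object","properties":{"commands":{"type":"array"},"newtons":{"type":"number"}},"required":["commands"]}

```bash
mkdir -p pics; cat > h.py <<'E'
from cell import robot
import numpy as np, cv2
def ray(c,at):
    V=np.array(c["view"]);R=V[:3,:3];o=-R.T@V[:3,3]
    d=R.T@np.array([(at[0]-c["cx"])/c["fx"],-(at[1]-c["cy"])/c["fy"],-1.]);return o,d/np.linalg.norm(d)
def proj(c,p):
    V=np.array(c["view"]);q=V[:3,:3]@np.array(p)+V[:3,3]
    return np.array([c["cx"]+c["fx"]*q[0]/-q[2],c["cy"]-c["fy"]*q[1]/-q[2]])
def tri(rs):
    A=sum(np.eye(3)-np.outer(d,d) for o,d in rs);b=sum((np.eye(3)-np.outer(d,d))@o for o,d in rs)
    return np.linalg.solve(A,b)
def atz(r,z): return r[0]+r[1]*(z-r[0][2])/r[1][2]
def save(c,n): cv2.imwrite("pics/"+n,cv2.cvtColor(c["pixels"],cv2.COLOR_RGB2BGR))
E
python3 - <<'E'
from h import *
cs={n:robot.read_camera(n) for n in("scene","top")}
for n,c in cs.items():
    save(c,n+"0.png");print(n,c["fx"],c["cx"],c["cy"],[k for k in c],ray(c,[320,240]))
for k in "unit testpoint cap cap_wing cap_wing_end gauge gauge_grip stand tray".split():
    for n,c in cs.items():
        print(k,n,[(np.round(x["at"]).tolist(),round(x["p"],2)) for x in robot.tip_of(c,k)[:4]])
print(robot.observe())
E
```

```text
scene 473.3163161836151 322.93867148163076 242.22288164014955 ['pixels', 'fx', 'fy', 'cx', 'cy', 'view', 'shot'] (array([ 0.8943389 , -0.71041642,  0.87242101]), array([-0.34474598,  0.63766287, -0.68886593]))
top 500.9141813764918 317.0530665896413 239.84755422582958 ['pixels', 'fx', 'fy', 'cx', 'cy', 'view', 'shot'] (array([ 0.29442182, -0.00638124,  1.19152548]), array([ 0.19044205, -0.02369692, -0.98141239]))
unit scene []
unit top [([283.0, 206.0], 0.64)]
testpoint scene [([352.0, 236.0], 0.58)]
testpoint top [([292.0, 205.0], 0.59), ([422.0, 157.0], 0.54)]
cap scene [([354.0, 238.0], 0.9), ([373.0, 357.0], 0.9), ([304.0, 336.0], 0.82)]
cap top [([377.0, 159.0], 0.87), ([290.0, 206.0], 0.72), ([392.0, 214.0], 0.7)]
cap_wing scene [([328.0, 334.0], 0.69), ([386.0, 340.0], 0.62), ([347.0, 228.0], 0.59)]
cap_wing top [([355.0, 151.0], 0.8), ([370.0, 200.0], 0.71), ([306.0, 201.0], 0.69)]
cap_wing_end scene [([386.0, 338.0], 0.85), ([323.0, 327.0], 0.85), ([349.0, 237.0], 0.64)]
cap_wing_end top [([309.0, 194.0], 0.71), ([358.0, 157.0], 0.71), ([368.0, 204.0], 0.64), ([375.0, 310.0]
[... 400 characters left out ...]
([374.0, 309.0], 0.24)]
{'time': 1.0, 'qpos': array([ 1.19799310e+00,  3.41970781e-01,  1.52409434e+00, -1.30217495e-05,
        1.27539261e+00, -1.46002739e-01]), 'qvel': array([-0.00075133, -0.00024688, -0.00040138, -0.00067973, -0.00022808,
        0.00093201]), 'joint_efforts': array([-7.59236282e-04, -4.31157768e+01, -2.44476897e+01,  7.16613885e-02,
        4.86840389e-02, -2.56483168e-05]), 'tool_pos': array([0.11804322, 0.51157877, 0.24375766]), 'tool_rot': array([3.14146098e+00, 3.19543384e-05, 2.91479595e+00]), 'contact_force': array([-0.02329759, -0.03967242, -1.12856089]), 'torque': array([-0.02691264,  0.00271841, -0.00831212]), 'grip_force': 0.0, 'opening': 0.09159779501980957}
```

View pics/scene0.png

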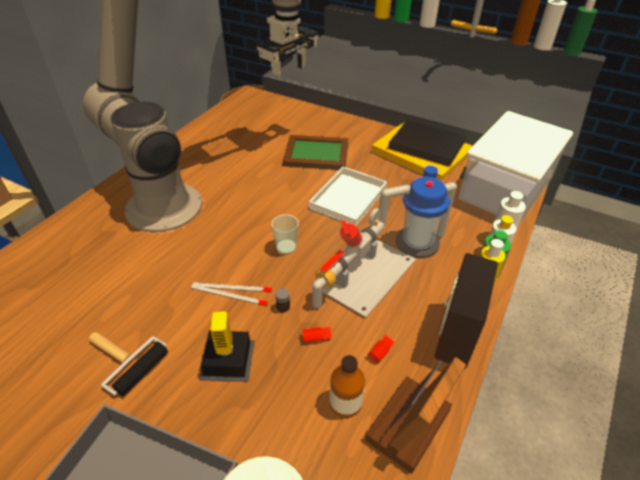

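View pics/top0.png

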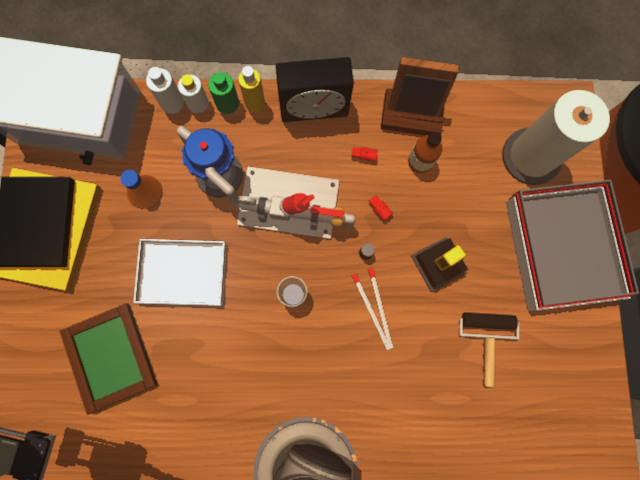

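The top view shows the red cap on the unit at about (295,204), the tray at (180,273), the gauge and stand at (445,262), and loose look-alike caps at (365,154) and (381,208). The scene view agrees: cap (350,234), gauge (221,335), tray (348,195). Next I'll triangulate.

```bash
python3 - <<'E'
from h import *
s=robot.read_camera("scene");t=robot.read_camera("top")
def near(c,k,g,r=30):
    L=[x for x in robot.tip_of(c,k) if np.hypot(*(np.array(x["at"])-g))<r]
    return np.array(L[0]["at"]) if L else None
G=dict(testpoint=((352,236),(292,205)),cap=((354,238),(290,206)),cap_wing=((347,228),(306,201)),cap_wing_end=((349,237),(309,194)),gauge=((227,362),(441,261)),gauge_grip=((219,329),(449,257)),stand=((226,362),(439,260)),tray=((350,199),(183,274)))
for k,(a,b) in G.items():
    pa,pb=near(s,k,a,12),near(t,k,b,12)
    if pa is None or pb is None: print(k,pa,pb);continue
    p=tri([ray(s,pa),ray(t,pb)])
    print(k,p.round(4),"resid",(proj(s,p)-pa).round(1),(proj(t,p)-pb).round(1))
for n,q in dict(plate=([(248,168),(339,180),(330,238),(238,226)],.008),tray=([(138,241),(225,242),(224,306),(136,303)],.028)).items():
    P=np.array([atz(ray(t,x),q[1])[:2] for x in q[0]]);print(n,P.round(3).tolist(),P.mean(0).round(4))
big=lambda c,x0,y0,w,h,n: cv2.imwrite("pics/"+n,cv2.resize(cv2.cvtColor(c["pixels"][y0:y0+h,x0:x0+w],cv2.COLOR_RGB2BGR),None,fx=5,fy=5,interpolation=cv2.INTER_CUBIC))
a=cv2.resize(t["pixels"][165:245,230:360],None,fx=4,fy=4,interpolation=2)
b=cv2.resize(s["pixels"][205:305,300:400],None,fx=5,fy=5,interpolation=2)[:, :280*1+220]
d=cv2.resize(t["pixels"][230:295,405:480],None,fx=4,fy=4,interpolation=2)
im=np.zeros((600,800,3),np.uint8);im[:320,:520]=a;im[:260,500:800]=d;im[330:600,:500]=b[:270]
cv2.imwrite("pics/crop.png",im[:,:,::-1])
E
```

```text
testpoint [0.5788 0.0304 0.129 ] resid [ 1.  -0.3] [0.6 0.9]
cap None [288.9 205.5]
cap_wing None [304.6 199.9]
cap_wing_end [ 0.5853 -0.0107  0.1696] resid [ 1.6 -0.4] [1.  1.4]
gauge [ 0.4683 -0.3275  0.0121] resid [ 3.2 -0.5] [2. 2.]
gauge_grip [ 0.4657 -0.3155  0.1096] resid [ 2.8 -0.4] [1.8 1.8]
stand [ 0.4639 -0.3194 -0.0029] resid [ 3.4 -0.6] [2.1 2.1]
tray [ 0.4487  0.2975 -0.0096] resid [-0.5  0.1] [-0.3 -0.5]
plate [[0.705, 0.142], [0.675, -0.083], [0.529, -0.059], [0.559, 0.163]] [0.6169 0.0408]
tray [[0.518, 0.393], [0.515, 0.19], [0.366, 0.187], [0.373, 0.389]] [0.443  0.2897]
```

View pics/crop.png

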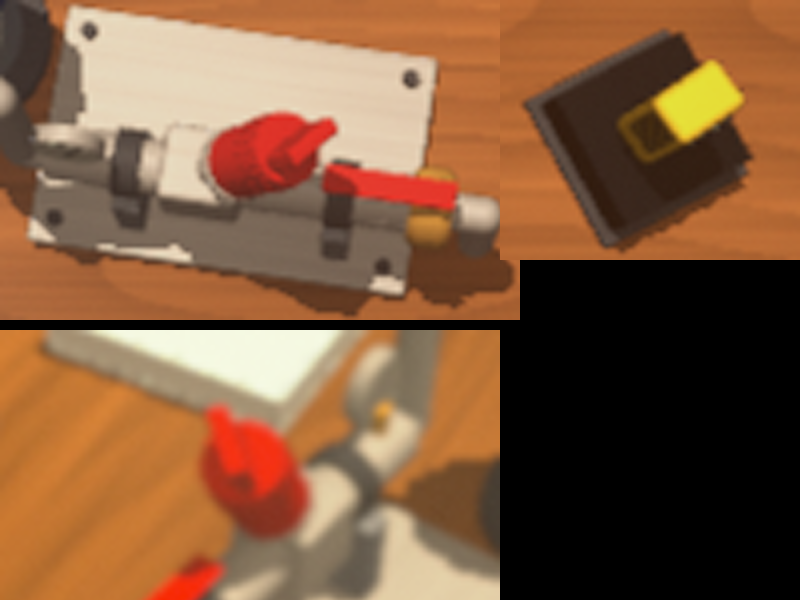

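Request:
carry_out --commands '[[[-0.04,-0.0284,0],0,0.4],[[-0.04,-0.0284,0],0,0.4],[[-0.04,-0.0284,0],0,0.4],[[-0.04,-0.0284,0],0,0.4],[[-0.04,-0.0284,0],0,0.4],[[-0.04,-0.0284,0],0,0.4],[[-0.04,-0.0284,0],0,0.4],[[-0.04,-0.0284,0],0,0.4],[[-0.04,-0.0284,0],0,0.4],[[-0.04,-0.0284,0],0,0.4],[[-0.04,-0.0284,0],0,0.4],[[-0.04,-0.0284,0],0,0.4],[[-0.04,-0.0284,0],0,0.4],[[-0.04,-0.0284,0],0,0.4],[[0,0,0],0.17,0.4],[[0,0,0],0.17,0.4],[[0,0,0],0.17,0.4],[[0,0,0],0.17,0.4],[[0,0,0],0,0.4]]' --newtons 6

```text
time: 4.28
tool_pos: [0.5743, -0.0018, 0.2437]
tool_rot: [-3.142, -0.0, 2.236]
contact_force: [-0.0, 0.0, -0.4]
opening: 0.0362
grip_force: 0.0
```

```bash
cat >> h.py <<'E'
from scipy.spatial.transform import Rotation as Ro
UY=np.radians(-8);TP=np.array([.578,.0295,.123])
RT=Ro.from_euler("z",UY)*Ro.from_euler("x",np.pi/6)
def tp(p): return TP+RT.apply(p)
def capp(p,psi): return tp(Ro.from_euler("z",psi,degrees=True).apply(p)+[0,0,-.012])
def crop(c,x0,y0,w,h,f,n,pts=()):
    im=cv2.resize(c["pixels"][y0:y0+h,x0:x0+w],None,fx=f,fy=f,interpolation=2)[:,:,::-1].copy()
    for p in pts:
        u=(proj(c,p)-[x0,y0]+.5)*f;cv2.circle(im,tuple(int(v) for v in u),2,(255,255,0),-1)
    cv2.imwrite("pics/"+n,im)
E
python3 - <<'E'
from h import *
s=robot.read_camera("scene")
pts=[capp([a*.017,b*.005,z],-40) for a in(1,-1) for b in(1,-1) for z in(.053,.081)]+[capp([.02*np.cos(a),.02*np.sin(a),z],0) for a in np.arange(0,6.2,.5) for z in (0,.053)]
crop(s,290,170,120,100,6,"c2.png",pts)
E
```

```text
(no output)
```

View pics/c2.png

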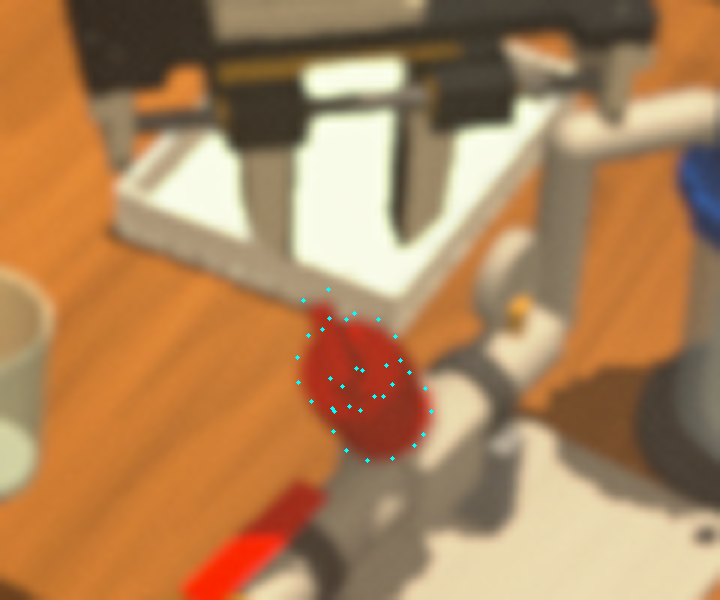

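The overlay of the modelled cap lies on the red cap (wing top near (318,305) in the crop), with the open fingers above it. I'll descend and grip the wing.

Request:
carry_out --commands '[[[0,0,0.02],0,0.4],[[0,0,0.02],0,0.4],[[0,0,0.015],0,0.4],[[0,0,0],0,0.4],[[0,0,0],0,0],[[0,0,0],0,0],[[0,0,0],0,0],[[0,0,0],0,0]]'

```text
time: 5.32
tool_pos: [0.5746, -0.0018, 0.1893]
tool_rot: [3.141, 0.001, 2.235]
contact_force: [0.5, 0.1, 2.7]
opening: 0.0142
grip_force: 5.7
```

Request:
carry_out --commands '[[[0,0,0],-0.117,0],[[0,0,0],-0.117,0],[[0,0,0],-0.117,0],[[0,0,0],-0.117,0],[[0,0,0],-0.117,0],[[0,0,0],-0.117,0],[[0,0,0],-0.117,0],[[0,0,0],-0.117,0],[[0,0,0],-0.117,0],[[0,0,0],-0.117,0],[[0,0,0],0,0]]'

```text
time: 6.7
tool_pos: [0.5746, -0.002, 0.1893]
tool_rot: [-3.141, 0.001, -2.879]
contact_force: [-0.8, -0.7, 4.8]
opening: 0.014
grip_force: 6.3
```

```bash
python3 - <<'E'
from h import *
o=robot.observe();print(o["contact_force"].round(1),o["torque"].round(2),o["opening"],o["grip_force"])
s=robot.read_camera("scene")
pts=[capp([a*.017,b*.005,z],20) for a in(1,-1) for b in(1,-1) for z in(.053,.081)]
crop(s,290,170,120,100,6,"c3.png",pts)
print([ (x["at"],x["p"]) for x in robot.tip_of(s,"cap_wing_end")[:4]], proj(s,capp([.017,0,.069],20)),proj(s,capp([.017,0,.069],-40)))
E
```

```text
[-0.8 -0.7  4.8] [-0.1   0.08 -0.03] 0.013955233144913606 6.252420642740617
[([385.3, 335.9], 0.75), ([323.6, 328.7], 0.73), ([351.7, 229.0], 0.56)] [353.11464369 228.00089093] [348.10240192 233.80881367]
```

View pics/c3.png

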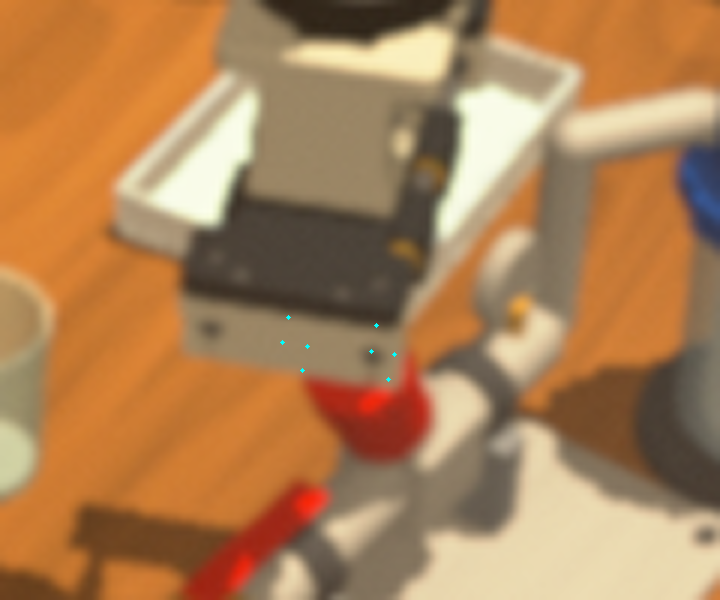

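Request:
carry_out --commands '[[[0,0,0],0,0],[[0.001,-0.0023,-0.0043],0,0],[[0.001,-0.0023,-0.0043],0,0],[[0.001,-0.0023,-0.0043],0,0],[[0,0,0],0,0]]' --newtons 10

```text
time: 7.42
tool_pos: [0.5733, -0.0094, 0.202]
tool_rot: [-3.141, 0.001, -2.879]
contact_force: [0.4, 0.9, 0.1]
opening: 0.0124
grip_force: 9.5
```

```bash
python3 - <<'E'
from h import *
s=robot.read_camera("scene")
crop(s,290,170,120,100,6,"c4.png")
E
```

```text
(no output)
```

View pics/c4.png

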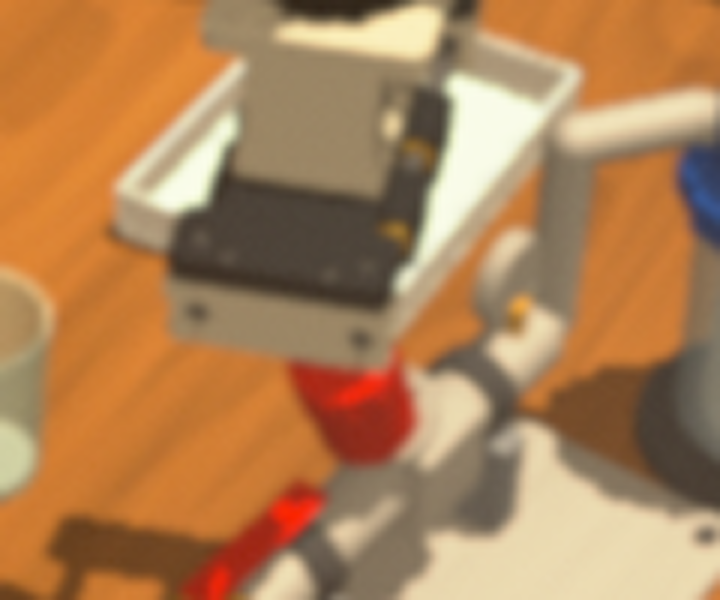

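The cap has come up with the gripper and the wrist force is small, so I'll carry on lifting along the axis.

Request:
carry_out --commands '[[[0.001,-0.0023,-0.0043],0,0],[[0.001,-0.0023,-0.0043],0,0],[[0.001,-0.0023,-0.0043],0,0],[[0.001,-0.0023,-0.0043],0,0],[[0.001,-0.0023,-0.0043],0,0],[[0.001,-0.0023,-0.0043],0,0],[[0.001,-0.0023,-0.0043],0,0],[[0.001,-0.0023,-0.0043],0,0],[[0.001,-0.0023,-0.0043],0,0],[[0.001,-0.0023,-0.0043],0,0],[[0,0,-0.015],0,0],[[0,0,-0.015],0,0],[[0,0,-0.015],0,0]]'

```text
time: 9.1
tool_pos: [0.5697, -0.034, 0.2912]
tool_rot: [-3.141, 0.001, -2.878]
contact_force: [-0.2, 0.2, 0.4]
opening: 0.0096
grip_force: 10.0
```

```bash
python3 - <<'E'
from h import *
s=robot.read_camera("scene");t=robot.read_camera("top")
crop(s,270,130,150,125,5,"c5.png")
print([ (x["at"],x["p"]) for x in robot.tip_of(t,"tray")[:2]])
r=robot.tip_of(t,"tray")
if r: print(atz(ray(t,r[0]["at"]),0))
E
```

```text
[([183.0, 274.8], 0.87)]
[0.44133333 0.29139069 0.        ]
```

View pics/c5.png

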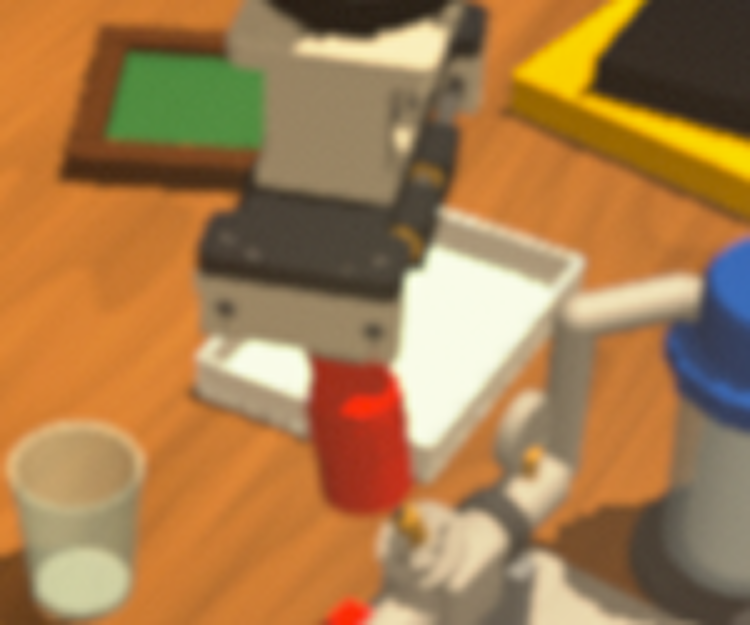

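Request:
carry_out --commands '[[[0.0049,0.0434,0],0,0],[[0.0049,0.0434,0],0,0],[[0.0049,0.0434,0],0,0],[[0.0049,0.0434,0],0,0],[[0.0049,0.0434,0],0,0],[[0.0049,0.0434,0],0,0],[[0.0049,0.0434,0],0,0],[[0.0049,0.0434,0],0,0],[[0,0,0.03],0,0],[[0,0,0.04],0,0],[[0,0,0.04],0,0],[[0,0,0.04],0,0],[[0,0,0.03],0,0],[[0,0,0.015],0,0],[[0,0,0],0,0]]'

```text
time: 11.18
tool_pos: [0.4412, 0.2909, 0.094]
tool_rot: [-3.141, -0.001, -2.878]
contact_force: [0.5, 0.4, -1.2]
opening: 0.0101
grip_force: 10.0
```

Request:
carry_out --commands '[[[0,0,0.003],0,0],[[0,0,0.003],0,0],[[0,0,0.003],0,0],[[0,0,0],0,0]]'

```text
time: 11.68
tool_pos: [0.4441, 0.2921, 0.0885]
tool_rot: [3.14, 0.008, -2.878]
contact_force: [2.5, -0.0, 11.8]
opening: 0.0099
grip_force: 10.0
```

Request:
carry_out --commands '[[[0,0,-0.003],0,0],[[0,0,0],0,0.3],[[0,0,0],0,0.5],[[0,0,0],0,0.5],[[0,0,-0.02],0,0.5],[[0,0,-0.04],0,0.6],[[0,0,-0.05],0,0.8],[[0,0,-0.05],0,1]]'

```text
time: 12.68
tool_pos: [0.441, 0.2909, 0.2499]
tool_rot: [-3.142, -0.001, -2.878]
contact_force: [0.4, 0.5, 1.0]
opening: 0.0702
grip_force: 0.0
```

```bash
python3 - <<'E'
from h import *
s=robot.read_camera("scene");t=robot.read_camera("top")
print([ (x["at"],x["p"],atz(ray(s,x["at"]),.03).round(3)) for x in robot.find_in(s,"cap")[:4]])
hsv=cv2.cvtColor(t["pixels"],cv2.COLOR_RGB2HSV)
m=cv2.inRange(hsv,(24,170,150),(33,255,255));m[:235]=0;m[290:]=0;m[:,:410]=0;m[:,480:]=0
c=max(cv2.findContours(m,0,1)[0],key=cv2.contourArea)
P=cv2.boxPoints(cv2.minAreaRect(c));print(P)
W=np.array([atz(ray(t,p),.128+.012)[:2] for p in P]);print(W.round(4),W.mean(0))
for i in(0,1): d=W[i+1]-W[i];print(np.linalg.norm(d),np.degrees(np.arctan2(d[1],d[0])))
for k,z in(("gauge_grip",.114),("gauge",.012),("stand",0)):
    for cc in(s,t):
        r=robot.tip_of(cc,k)
        if r: print(k,r[0]["p"],atz(ray(cc,r[0]["at"]),z).round(4))
im=np.hstack([cv2.resize(s["pixels"][160:230,300:400],(500,350),interpolation=2),cv2.resize(t["pixels"][235:290,420:480],(300,275),interpolation=2)[[*range(275)]+[274]*75]])
cv2.imwrite("pics/c6.png",im[:,:,::-1])
E
```

```text
[([349.3, 188.8], 0.93, array([0.443, 0.301, 0.03 ])), ([377.5, 348.7], 0.82, array([ 0.736, -0.161,  0.03 ])), ([315.0, 336.4], 0.59, array([ 0.607, -0.197,  0.03 ])), ([348.9, 390.5], 0.19, array([ 0.726, -0.275,  0.03 ]))]
[[443.4497  254.78525]
 [458.08057 244.54364]
 [465.08057 254.54364]
 [450.4497  264.78525]]
[[ 0.4662 -0.2954]
 [ 0.4885 -0.3281]
 [ 0.4667 -0.3419]
 [ 0.4447 -0.3092]] [ 0.46653389 -0.31863894]
0.03953853742508918 -55.78350556577254
0.02574870001345588 -147.61645836455722
gauge_grip 0.66 [ 0.4688 -0.3244  0.114 ]
gauge_grip 0.86 [ 0.466  -0.3121  0.114 ]
gauge 0.84 [ 0.4554 -0.3251  0.012 ]
gauge 0.68 [ 0.4709 -0.3159  0.012 ]
stand 0.66 [ 0.4654 -0.3272  0.    ]
stand 0.92 [ 0.4713 -0.32    0.    ]
```

View pics/c6.png

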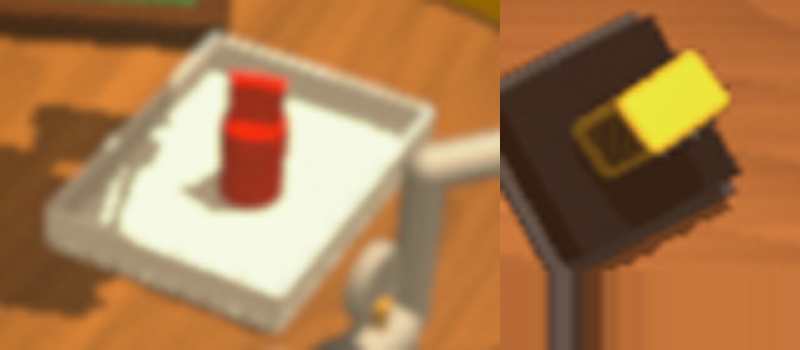

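The cap stands inside the tray. The gauge's turn is ambiguous, so I'll fit its body box to the yellow silhouettes in both views.

```bash
cat > fit.py <<'E'
from h import *
from scipy.optimize import minimize
s=robot.read_camera("scene");t=robot.read_camera("top")
M=[]
for c,(x0,x1,y0,y1) in((s,(200,245,300,375)),(t,(425,480,235,290))):
    h=cv2.cvtColor(c["pixels"],cv2.COLOR_RGB2HSV);m=cv2.inRange(h,(22,130,90),(35,255,255))
    k=np.zeros_like(m);k[y0:y1,x0:x1]=m[y0:y1,x0:x1]
    q=cv2.convexHull(np.argwhere(k)[:,::-1].astype(np.int32));print(q[:,0].min(0),q[:,0].max(0))
    f=np.zeros((480*4,640*4),np.uint8);cv2.fillConvexPoly(f,q*4+2,1);M.append((c,cv2.resize(f,(640*4,480*4))))
def cost(v,each=False):
    x,y,a=v;r=[]
    for c,f in M:
        P=[]
        for i in(-.015,.015):
            for j in(-.022,.022):
                for z in(.054,.14): P.append((proj(c,[x+i*np.cos(a)-j*np.sin(a),y+i*np.sin(a)+j*np.cos(a),z])+.5)*4)
        g=np.zeros_like(f);cv2.fillConvexPoly(g,cv2.convexHull(np.array(P).round().astype(np.int32)),1)
        r.append(1-(f&g).sum()/max(1,(f|g).sum()))
    return r if each else sum(r)
B=[]
for d in range(0,180,15):
    o=minimize(cost,[.467,-.319,np.radians(d)],method="Nelder-Mead",options=dict(initial_simplex=[[.467,-.319,np.radians(d)],[.473,-.319,np.radians(d)],[.467,-.313,np.radians(d)],[.467,-.319,np.radians(d+8)]],maxiter=60))
    B.append((o.fun,o.x[:2].round(4),round(np.degrees(o.x[2])%180),np.round(cost(o.x,True),2)))
for b in sorted(B,key=lambda b:b[0]): print(*b)
crop(s,195,290,60,90,6,"c7.png")
E
python3 fit.py
```

```text
[211 311] [231 353]
[444 245] [464 264]
0.6185766306282806 [ 0.4636 -0.3193] 37 [0.11 0.51]
0.6199478935248602 [ 0.4651 -0.3202] 38 [0.11 0.51]
0.6210409227506808 [ 0.4645 -0.3201] 38 [0.11 0.51]
0.6210409227506808 [ 0.4645 -0.3202] 38 [0.11 0.51]
0.6212946675968288 [ 0.4651 -0.3206] 37 [0.11 0.51]
0.6225159855349901 [ 0.4647 -0.3203] 37 [0.12 0.51]
0.6246348744198825 [ 0.465 -0.32 ] 38 [0.12 0.51]
0.7002561192651116 [ 0.4698 -0.3255] 38 [0.19 0.51]
0.8999938827472984 [ 0.4685 -0.3205] 137 [0.3 0.6]
0.900475121396672 [ 0.4673 -0.3204] 137 [0.28 0.62]
0.9010755459727396 [ 0.4674 -0.3221] 136 [0.3 0.6]
0.9042451345051613 [ 0.4685 -0.322 ] 136 [0.31 0.59]
```

View pics/c7.png

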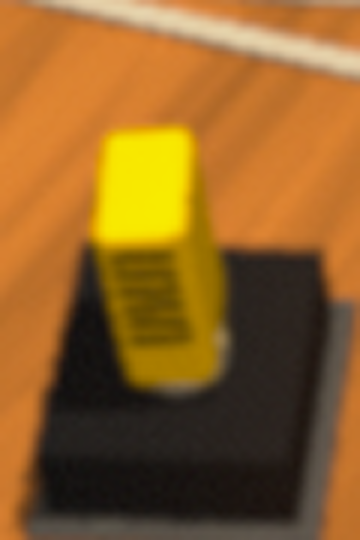

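The gauge's 30 mm lined face looks towards the scene camera (crop around (150,300)), so its 44 mm width runs at about -54° azimuth, with its centre at (0.466, -0.320). I'll move over it.

Request:
carry_out --commands '[[[0.0104,-0.0459,0],0,1],[[0.0104,-0.0459,0],0,1],[[0.0104,-0.0459,0],0,1],[[0.0104,-0.0459,0],0,1],[[0.0104,-0.0459,0],0,1],[[0.0104,-0.0459,0],0,1],[[0.0104,-0.0459,0],0,1],[[0.0104,-0.0459,0],0,1],[[0.0104,-0.0459,0],0,1],[[0.0104,-0.0459,0],0,1],[[0.0104,-0.0459,0],0,1],[[0.0104,-0.0459,0],0,1],[[0.0104,-0.0459,0],0,1],[[0,0,0],0.174,1],[[0,0,0],0.174,1],[[0,0,0],0.174,1],[[0,0,0],0.174,1],[[0,0,0],0.174,1],[[0,0,0],0.174,1],[[0,0,0],0.174,1]]'

```text
time: 15.72
tool_pos: [0.466, -0.3202, 0.248]
tool_rot: [-3.141, -0.001, 2.181]
contact_force: [-0.5, -0.5, 1.5]
opening: 0.0919
grip_force: 0.0
```

Request:
carry_out --commands '[[[0,0,0],0.174,1],[[0,0,0],0.174,1],[[0,0,0],0.174,1],[[0,0,0],0.174,1],[[0,0,0],0.174,1],[[0,0,0],0.174,1],[[0,0,0],0.174,1],[[0,0,0],0.174,1],[[0,0,0],0.174,1],[[0,0,0],0,1],[[0,0,0.03],0,1],[[0,0,0.03],0,1]]'

```text
time: 17.23
tool_pos: [0.4661, -0.3204, 0.1879]
tool_rot: [3.141, -0.0, 0.625]
contact_force: [0.0, -0.5, 0.5]
opening: 0.0919
grip_force: 0.0
```

Request:
carry_out --commands '[[[0,0,0.03],0,1],[[0,0,0.03],0,1],[[0,0,0.014],0,1],[[0,0,0],0,1],[[0,0,0],0,0.3],[[0,0,0],0,0.3],[[0,0,0],0,0.3],[[0,0,0],0,0.3],[[0,0,0],0,0.3]]' --newtons 12

```text
time: 18.35
tool_pos: [0.466, -0.3203, 0.1147]
tool_rot: [3.142, -0.0, 0.621]
contact_force: [-0.9, 2.3, 0.8]
opening: 0.0464
grip_force: 0.3
```

Request:
carry_out --commands '[[[0,0,0],0,0.3],[[0,0,0],0,0.3],[[0,0,-0.012],0,0.3],[[0,0,-0.012],0,0.3],[[0,0,0],0,0.3]]'

```text
time: 18.98
tool_pos: [0.4661, -0.3204, 0.1398]
tool_rot: [3.141, -0.0, 0.621]
contact_force: [0.5, -0.2, -2.3]
opening: 0.0444
grip_force: 11.9
```

Request:
carry_out --commands '[[[-0.0037,0,-0.0002],0,0.3],[[-0.0037,0,-0.0002],0,0.3],[[-0.0037,0,-0.0002],0,0.3],[[-0.0037,0,-0.0002],0,0.3],[[-0.0037,0,-0.0002],0,0.3],[[-0.0034,0,0.0004],0,0.3],[[-0.0034,0,0.0004],0,0.3],[[-0.0034,0,0.0004],0,0.3],[[-0.0034,0,0.0004],0,0.3],[[-0.0034,0,0.0004],0,0.3],[[-0.0034,0,0.001],0,0.3],[[-0.0034,0,0.001],0,0.3],[[-0.0034,0,0.001],0,0.3],[[-0.0034,0,0.001],0,0.3],[[-0.0034,0,0.001],0,0.3],[[0,0,0],0,0.3]]'

```text
time: 20.98
tool_pos: [0.423, -0.3511, 0.1324]
tool_rot: [-3.141, 0.0, 0.621]
contact_force: [0.1, 0.5, -1.2]
opening: 0.0441
grip_force: 12.0
```

Request:
carry_out --commands '[[[0,0,0],0,0.3],[[0,0,-0.01],0,0.3],[[0,0,-0.02],0,0.3],[[0,0,-0.025],0,0.3],[[0,0,-0.03],0,0.3],[[0,0,-0.03],0,0.3],[[0,0,-0.025],0,0.3],[[0,0,0],0,0.3]]' --newtons 30

```text
time: 21.98
tool_pos: [0.424, -0.3517, 0.275]
tool_rot: [3.136, -0.0, 0.621]
contact_force: [0.7, -0.2, -3.1]
opening: 0.044
grip_force: 30.0
```

```bash
cat > tilt.py <<'E'
from h import *
s=robot.read_camera("scene");t=robot.read_camera("top");o=robot.observe()
R=Ro.from_euler("xyz",o["tool_rot"]);g=o["tool_pos"]+R.apply([0,0,-.002])
print(o["tool_pos"].round(4),o["tool_rot"].round(4))
def axis(th): return R.apply([-np.sin(th),0,-np.cos(th)])   # gauge z (up), mouth to tool +x
def body(th,h):
    z=axis(th);y=R.apply([0,1,0]);x=np.cross(y,z)
    return [g+i*x+j*y+(k-h)*z for i in(-.015,.015) for j in(-.022,.022) for k in(.042,.128)]
if __name__=="__main__":
  h=cv2.cvtColor(s["pixels"],cv2.COLOR_RGB2HSV);m=cv2.inRange(h,(22,130,60),(35,255,255))
  q=body(.5,.1047);u=np.array([proj(s,p) for p in q]);a=u.min(0).astype(int)-25;b=u.max(0).astype(int)+25
  k=np.zeros_like(m);k[a[1]:b[1],a[0]:b[0]]=m[a[1]:b[1],a[0]:b[0]];print("mask px",(k>0).sum(),a,b)
  best=[]
  for d in np.arange(0,50,2.):
    f=np.zeros_like(m);cv2.fillConvexPoly(f,cv2.convexHull(np.array([proj(s,p) for p in body(np.radians(d),.1047)]).round().astype(np.int32)),255)
    best.append(((k&~f>0).sum()+.5*((f&~k)>0).sum(),d))
  print(sorted(best)[:5])
  for d in(25,30,35):
    print(d,"mouth",proj(s,g-.1047*axis(np.radians(d))))
  print([(x["at"],x["p"]) for x in robot.tip_of(s,"gauge")[:2]],[(x["at"],x["p"]) for x in robot.tip_of(t,"gauge")[:2]])
  for d in(25,30,35): print(proj(t,g-.1047*axis(np.radians(d))))
  w=b-a;f=4;crop(s,a[0],a[1],w[0],w[1],f,"c8.png",list(body(np.pi/6,.1047))+[g-.1047*axis(np.pi/6)])
E
python3 tilt.py
```

```text
[ 0.423  -0.3507  0.272 ] [-3.141e+00  3.000e-04  6.208e-01]
mask px 528 [132 229] [232 332]
[(np.float64(532.5), np.float64(32.0)), (np.float64(551.5), np.float64(28.0)), (np.float64(554.0), np.float64(30.0)), (np.float64(554.5), np.float64(34.0)), (np.float64(562.0), np.float64(26.0))]
25 mouth [211.06961974 307.43351562]
30 mouth [215.19257256 305.60392452]
35 mouth [219.06306197 303.54715324]
[([347.7, 195.6], 0.65)] [([462.8, 250.7], 0.59)]
[462.94833746 255.1924036 ]
[461.09767219 251.69102944]
[459.45827056 248.266361  ]
```

View pics/c8.png

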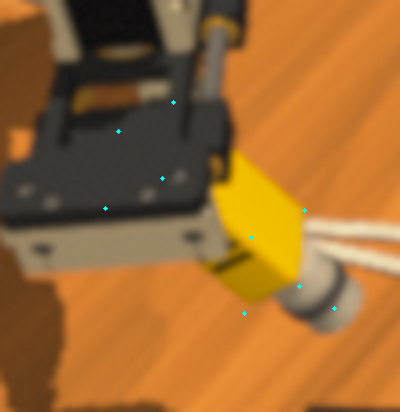

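The gauge now leans about 30° in the grip; the coupler mouth at (335,308) in the crop sits on the modelled dot. I'll measure the bared nipple once more before approaching.

```bash
python3 - <<'E'
from h import *
s=robot.read_camera("scene");t=robot.read_camera("top")
R=[]
for c,g in((s,proj(s,TP)),(t,proj(t,TP))):
    for x in robot.tip_of(c,"testpoint"):
        if np.hypot(*(x["at"]-g))<15:
            print("det",x["at"],x["p"],"exp",g,atz(ray(c,x["at"]),.123));R.append(ray(c,x["at"]));break
if len(R)==2: print(tri(R))
# brass-coloured pixels near nipple
for c,n in((s,"s"),(t,"t")):
    h=cv2.cvtColor(c["pixels"],cv2.COLOR_RGB2HSV);m=cv2.inRange(h,(14,90,60),(28,255,255))
    for q in(0,.013,.021,.034): print(n,q,proj(c,tp([0,0,q])).round(1))
    a=proj(c,tp([0,0,.012])).astype(int);sub=h[a[1]-9:a[1]+10,a[0]-11:a[0]+12]
    print(a);print("\n".join(" ".join("%02d%s"%(p[0],"abcdefgh"[p[1]//32]+"abcdefgh"[p[2]//32]) for p in r) for r in sub))
E
```

```text
det [351.7, 238.4] 0.56 exp [351.78578685 236.53821947] [0.58058936 0.02374258 0.123     ]
det [291.0, 204.0] 0.81 exp [291.81159031 205.99468593] [0.58253218 0.0313131  0.123     ]
[0.58104878 0.02974069 0.11927273]
s 0 [351.8 236.5]
s 0.013 [350.5 234.5]
s 0.021 [349.6 233.2]
s 0.034 [348.3 231.1]
[350 234]
14fg 14fg 14fg 14fg 14fg 14fg 14fg 14fg 14ff 14ff 14ee 14de 15de 16df 17cf 18cf 17cf 16df 14ef 14ff 14fg 14fg 14fg
14fg 14fg 14fg 14fg 14fg 14fg 14fg 14fg 14fg 14ff 14ff 14ff 14ef 14ef 14ef 15df 14df 14ef 14fg 14fg 14fg 14fg 14fg
14fg 14fg 14fg 14fg 14fg 14fg 14fg 14fg 14fg 14fg 14fg 14ff 14ff 14ff 14ff 14ff 14ff 14fg 14fg 14fg 14fg 14fg 14fg
14fg 14fg 14fg 14fg 14fg 14fg 14fg 14fg 14fg 14fg 14fg 14fg 14fg 14fg 14fg 14fg 14fg 14fg 14fg 14fg 14fg 14fg 14fg
14fg 14fg 14fg 14fg 14fg 14fg 14fg 14fg 14fg 14fg 14fg 14ff 14fg 14fg 14fg 14eg 14eg 14eg 14fg 14fg 14fg 14fg 14ff
14fg 14fg 14fg 14fg 14fg 14fg 14fg 14fg 14fg 14ff 14ff 15ff 16fg 15eg 15eg 15dg 15dg 14dg 14dg 14eg 14eg 14ff 14ff
14fg 14fg 14fg 14fg 14fg 14fg 14fg 14fg 14fg 14ff 14ee 16ef 17fg 17eg 17dg 17dg 17cg 17cg 16cg 15dg
[... 2974 characters left out ...]
 16bg 16bg
16bf 16bf 15cf 15ce 15cf 15bf 16ce 14ce 15ce 15ce 15cd 14cd 14cd 14cd 14cd 15bf 17bh 17bh 17bh 17bh 16bh 16bh 16bg
16bf 16bf 16bf 15ce 15ce 15ce 15ce 15cd 15cd 15ce 14cd 14cd 14cd 15cd 14cd 15ce 16bg 17bh 17bh 17bh 16bh 17bh 17bh
15cf 15bf 16bf 15cf 14cd 14cd 15cd 14cd 14cd 14cd 14cd 14cd 14cd 15cd 15ce 14ce 15ce 15bf 15bg 16bg 16bh 16bh 16bh
14ce 15bf 16bf 16cf 15ce 15cd 15cd 15ce 15cf 15ce 14cd 14cd 14cd 15cd 14cd 15cd 14ce 14ce 15ce 15cf 15bg 16bg 16bg
15bf 15ce 16cf 15cf 16cf 15cf 14cf 15cf 15cf 15cf 15ce 14ce 14cd 15cd 14cd 15cd 15cd 15cd 15cd 14cd 15cf 16bg 15bg
16bf 14cd 15ce 15ce 15cf 15cf 16cf 14cf 15cf 14ce 15cd 14cd 15cd 15cd 14cd 14cd 14cd 14cd 14cd 14cd 15ce 16bg 16bg
```

```bash
python3 - <<'E'
from h import *
s=robot.read_camera("scene");t=robot.read_camera("top");R=[]
for c,lo in((s,(15,135,0)),(t,(14,125,0))):
    h=cv2.cvtColor(c["pixels"],cv2.COLOR_RGB2HSV);m=cv2.inRange(h,lo,(20,255,255))
    a=proj(c,tp([0,0,.014])).astype(int);k=np.zeros_like(m);k[a[1]-7:a[1]+8,a[0]-7:a[0]+8]=m[a[1]-7:a[1]+8,a[0]-7:a[0]+8]
    n,l,st,ce=cv2.connectedComponentsWithStats(k);i=1+st[1:,4].argmax();print(st[i],ce[i]);R.append(ray(c,ce[i]))
P=tri(R);print(P,[np.linalg.norm(np.cross(d,P-o)) for o,d in R],"local",RT.inv().apply(P-TP))
E
```

```text
[348 230   7   9  40] [351.325 233.65 ]
[290 201   9   7  38] [293.84210526 204.15789474]
[0.57851273 0.02461247 0.13632982] [np.float64(9.09924872547682e-05), np.float64(9.099248725483079e-05)] local [0.00118795 0.00253518 0.01392827]
```

Request:
carry_out --commands '[[[0,0,0],-0.162,0.3],[[0,0,0],-0.162,0.3],[[0,0,0],-0.162,0.3],[[0,0,0],-0.162,0.3],[[0,0,0],-0.162,0.3],[[0.039,0.01275,0],0,0.3],[[0.039,0.01275,0],0,0.3],[[0.039,0.01275,0],0,0.3],[[0.039,0.01275,0],0,0.3],[[0.039,0.01275,0],0,0.3],[[0.039,0.01275,0],0,0.3],[[0.039,0.01275,0],0,0.3],[[0.039,0.01275,0],0,0.3],[[0,0,0],0,0.3],[[0,0,0],0,0.3]]' --newtons 30

```text
time: 24.35
tool_pos: [0.5677, -0.0563, 0.2724]
tool_rot: [-3.141, 0.0, 1.431]
contact_force: [-0.3, -0.2, -3.3]
opening: 0.0439
grip_force: 30.0
```

```bash
python3 - <<'E'
from tilt import *
from scipy.optimize import least_squares
# silver coupler mouth: networks, then compare with expected in both views
for n,c in(("s",s),("t",t)):
    print(n,"exp mouth",proj(c,g-.1047*axis(np.pi/6)).round(1),[(np.round(x["at"],1),x["p"]) for x in robot.tip_of(c,"gauge")[:3]], "nipple exp",proj(c,tp([.0015,.001,.02])).round(1))
h=cv2.cvtColor(s["pixels"],cv2.COLOR_RGB2HSV);m=cv2.inRange(h,(22,130,60),(35,255,255))
for n,c in(("s",s),("t",t)):
    h=cv2.cvtColor(c["pixels"],cv2.COLOR_RGB2HSV);m=cv2.inRange(h,(22,140,60),(35,255,255))
    gp=proj(c,g-.05*axis(.52)).astype(int);k=np.zeros_like(m);k[gp[1]-22:gp[1]+22,gp[0]-22:gp[0]+22]=m[gp[1]-22:gp[1]+22,gp[0]-22:gp[0]+22]
    print(n,"yellow",(k>0).sum())
    for d in range(22,40,2):
        f=np.zeros_like(m);cv2.fillConvexPoly(f,cv2.convexHull(np.array([proj(c,p) for p in body(np.radians(d),.1047)]).round().astype(np.int32)),255)
        print(d,(k&~f>0).sum(),end="; ")
    print()
o=robot.observe();print(o["contact_force"].round(2),o["torque"].round(3))
E
```

```text
[ 0.5675 -0.057   0.2725] [-3.1413e+00  2.0000e-04  1.4297e+00]
s exp mouth [345.  225.2] [(array([340.6, 226.2]), 0.68)] nipple exp [350.5 233.3]
t exp mouth [307.6 199.9] [(array([308.2, 199. ]), 0.54)] nipple exp [295.8 203.8]
s yellow 222
22 0; 24 0; 26 0; 28 0; 30 0; 32 0; 34 1; 36 1; 38 4; 
t yellow 0
22 0; 24 0; 26 0; 28 0; 30 0; 32 0; 34 0; 36 0; 38 0; 
[-0.12  0.14 -3.66] [-0.199  0.039  0.001]
```

```bash
python3 - <<'E'
from tilt import *
h=cv2.cvtColor(s["pixels"],cv2.COLOR_RGB2HSV);m=cv2.inRange(h,(22,140,60),(35,255,255))
gp=proj(s,g-.05*axis(.52)).astype(int);k=np.zeros_like(m);k[gp[1]-22:gp[1]+22,gp[0]-22:gp[0]+22]=m[gp[1]-22:gp[1]+22,gp[0]-22:gp[0]+22]
Y=np.argwhere(k)[:,::-1];print(gp,Y.min(0),Y.max(0))
for r in range(Y[:,1].min(),Y[:,1].max()+1,2):
    x=Y[Y[:,1]==r,0];row=[r,x.min() if len(x) else None,x.max() if len(x) else None]
    for d in(22,26,30,34):
        f=np.zeros_like(m);cv2.fillConvexPoly(f,cv2.convexHull(np.array([proj(s,p) for p in body(np.radians(d),.1047)]).round().astype(np.int32)),255)
        e=np.flatnonzero(f[r]);row.append((d,e.min(),e.max()) if len(e) else (d,))
    print(*row)
for d in(22,26,30,34): print(d,[proj(s,p).round(1).tolist() for p in body(np.radians(d),.1047)[::2]],proj(s,g-.1047*axis(np.radians(d))).round(1))
y0,x0=gp[1]-4,gp[0]-16
for r in range(y0,y0+26): print(r," ".join("%02d%s"%(p[0],"abcdefgh"[p[1]//32]+"abcdefgh"[p[2]//32]) for p in h[r,x0:x0+34]))
print(x0)
E
```

```text
[ 0.5677 -0.0569  0.2727] [ 3.1415 -0.      1.4296]
[338 215] [321 193] [348 223]
193 323 331 (22, np.int64(322), np.int64(335)) (26, np.int64(321), np.int64(333)) (30, np.int64(322), np.int64(333)) (34, np.int64(321), np.int64(331))
195 322 331 (22, np.int64(320), np.int64(339)) (26, np.int64(320), np.int64(337)) (30, np.int64(320), np.int64(337)) (34, np.int64(320), np.int64(336))
197 321 331 (22, np.int64(318), np.int64(343)) (26, np.int64(319), np.int64(341)) (30, np.int64(319), np.int64(341)) (34, np.int64(319), np.int64(340))
199 321 335 (22, np.int64(317), np.int64(344)) (26, np.int64(317), np.int64(343)) (30, np.int64(318), np.int64(343)) (34, np.int64(318), np.int64(343))
201 321 337 (22, np.int64(316), np.int64(344)) (26, np.int64(316), np.int64(344)) (30, np.int64(317), np.int64(344)) (34, np.int64(317), np.int64(344))
203 322 337 (22, np.int64(317), np.int64(345)) (26, np.int64(317), np.int64(345)) (30, np.int64(317), np.int64(345)) (34, np.int64(316), np.int64(345))
205 326 337 (22, np.int64(318), np.int64(346)) (26, np.int64(318), np.int64(346)) (30, np.int64(318), np.i
[... 5575 characters left out ...]

233 14fg 14fg 14gg 14fg 14fg 14fg 14fg 14fg 14fg 14fg 14gg 14fg 14fg 14fg 14fg 14fg 14gg 14fg 14fg 14fg 14fg 14fg 14fg 14fg 14fg 14ff 15ee 16ee 18ff 18gg 18gg 17eg 17dg 17cg
234 14fg 14gg 14gg 14gg 14fg 14fg 14gg 14fg 14gg 14fg 14gg 14gg 14gg 14gg 14fg 14gg 14fg 14fg 14fg 14fg 14fg 14fg 14fg 14fg 14eg 14eg 16df 17ee 18ff 18gg 18gg 18fg 17eg 17dg
235 14gg 14fg 14gg 14fg 14fg 14gg 14fg 14fg 14fg 14fg 14fg 14fg 14fg 14gg 14fg 14fg 14fg 14fg 14fg 14fg 14fg 14fg 14fg 14eg 14dg 15dg 16df 17ee 17fe 18gf 18gf 18ff 17ef 17dg
236 14fg 14gg 14fg 14fg 14fg 14fg 14fg 14gg 14fg 14gg 14gg 14gg 14gg 14fg 14fg 14fg 14fg 14fg 14fg 14fg 14fg 14fg 14fg 13eg 15dg 16cg 18cf 17de 17ee 17fe 18fe 18fe 18ff 17dg
322
```

```bash
python3 - <<'E'
from tilt import *
obs={215:327.5,217:328.5,219:331,221:334.5,223:336.5,225:337.2,227:338.7,229:340.7,230:341.8,231:343,232:345}
F=8
def left(th,h,dx=0):
    global g
    z=axis(th);y=R.apply([0,1,0]);x=np.cross(y,z);f=np.zeros((480*F,640*F),np.uint8)
    A=np.arange(0,6.28,.2)
    cp=[g+.015*(np.cos(a)*x+np.sin(a)*y)+(k-h)*z for a in A for k in(0,.038)]
    for P in(body(th,h),cp):
        cv2.fillConvexPoly(f,cv2.convexHull(((np.array([proj(s,p) for p in P])+.5+[dx,0])*F).round().astype(np.int32)),1)
    return {r:(lambda e:e.min()/F-.5 if len(e) else np.nan)(np.flatnonzero(f[int((r+.5)*F)])) for r in obs}
L=[]
for d in range(22,44,2):
  for h in(.100,.1047,.11):
    l=left(np.radians(d),h);e=np.array([l[r]-obs[r] for r in obs]);e=np.where(np.isnan(e),4,e)
    L.append((np.abs(e).mean(),d,h,e.round(1).tolist()))
for x in sorted(L)[:8]: print(x)
for x in L: 
    if x[1]==30: print(x)
E
```

```text
[ 0.5678 -0.0566  0.2727] [ 3.1414 -0.      1.43  ]
(np.float64(1.5204545454545475), 32, 0.11, [-1.5, -0.9, -1.8, -1.8, 0.2, 1.2, 1.2, 0.9, 0.8, 2.5, 4.0])
(np.float64(1.7136363636363656), 32, 0.1047, [-1.6, -1.0, -1.2, -0.8, 0.4, 1.2, 1.3, 1.1, 2.3, 4.0, 4.0])
(np.float64(1.7409090909090887), 30, 0.1047, [-2.4, -2.0, -3.0, -2.9, -1.0, -0.3, -0.4, -1.1, -1.2, -0.9, 4.0])
(np.float64(1.7863636363636395), 32, 0.1, [-1.5, -0.9, -0.1, 0.4, 0.2, 1.2, 1.3, 2.1, 4.0, 4.0, 4.0])
(np.float64(1.7977272727272706), 30, 0.1, [-2.4, -2.0, -2.2, -1.8, -1.0, -0.3, -0.4, -0.9, -0.7, 4.0, 4.0])
(np.float64(1.8886363636363617), 30, 0.11, [-2.4, -1.9, -3.0, -4.1, -2.1, -0.4, -0.4, -1.1, -1.6, -1.8, -2.0])
(np.float64(2.309090909090912), 34, 0.11, [-0.6, 0.2, 0.1, 0.6, 1.8, 2.9, 3.3, 3.8, 4.0, 4.0, 4.0])
(np.float64(2.5204545454545477), 34, 0.1047, [-0.6, 0.2, 1.1, 1.6, 1.9, 2.9, 3.3, 4.0, 4.0, 4.0, 4.0])
(np.float64(1.7977272727272706), 30, 0.1, [-2.4, -2.0, -2.2, -1.8, -1.0, -0.3, -0.4, -0.9, -0.7, 4.0, 4.0])
(np.float64(1.7409090909090887), 30, 0.1047, [-2.4, -2.0, -3.0, -2.9, -1.0, -0.3, -0.4, -1.1, -1.2, -0.9, 4.0])
(np.float64(1.8886363636363617), 30, 0.11, [-2.4, -1.9, -3.0, -4.1, -2.1, -0.4, -0.4, -1.1, -1.6, -1.8, -2.0])
```

Request:
carry_out --commands '[[[0.0025,0,0.0043],0,0.3],[[0.0025,0,0.0043],0,0.3],[[0.0025,0,0.0043],0,0.3],[[0.0025,0,0.0043],0,0.3],[[0.0025,0,0.0043],0,0.3],[[0.0025,0,0.0043],0,0.3],[[0.0025,0,0.0043],0,0.3],[[0.0015,0,0.0026],0,0.3],[[0,0,0],0,0.3]]'

```text
time: 25.88
tool_pos: [0.5705, -0.0372, 0.2397]
tool_rot: [-3.141, -0.0, 1.431]
contact_force: [0.2, 0.1, -3.3]
opening: 0.0437
grip_force: 30.0
```

```bash
cat > st.py <<'E'
from h import *
TP2=np.array([.5797,.0305,.123])
o=robot.observe();R=Ro.from_euler("xyz",o["tool_rot"]);g=o["tool_pos"]+R.apply([0,0,-.002])
l=RT.inv().apply(g-TP2);print("lateral mm",(l[:2]*1e3).round(1),"mouth",round((l[2]-.1047)*1e3,1),"F local",RT.inv().apply(o["contact_force"]).round(1),"T",o["torque"].round(2),"grip",o["grip_force"],o["opening"],o["time"])
E
python3 st.py
```

```text
lateral mm [0.3 0.2] mouth 32.3 F local [ 0.2 -1.6 -2.9] T [-0.18  0.09 -0.03] grip 29.997727274894714 0.04374667261903595 25.875
```

Request:
carry_out --commands '[[[0.0015,0,0.0026],0,0.3],[[0.0015,0,0.0026],0,0.3],[[0.001,0,0.0017],0,0.3],[[0.001,0,0.0017],0,0.3],[[0,0,0],0,0.3]]'

```text
time: 26.5
tool_pos: [0.5712, -0.0324, 0.2312]
tool_rot: [-3.141, 0.0, 1.431]
contact_force: [0.5, -0.4, -3.8]
opening: 0.044
grip_force: 30.0
```

```bash
python3 st.py
```

```text
lateral mm [0.3 0.2] mouth 22.4 F local [ 0.6 -2.2 -3.2] T [-0.24  0.05 -0.04] grip 29.997852444648743 0.043988725605946924 26.5
```

Request:
carry_out --commands '[[[0.001,0,0.0017],0,0.3],[[0.001,0,0.0017],0,0.3],[[0.001,0,0.0017],0,0.3],[[0,0,0],0,0.3]]' --newtons 40

```text
time: 27.0
tool_pos: [0.5716, -0.0297, 0.226]
tool_rot: [-3.141, 0.001, 1.431]
contact_force: [0.6, -3.9, -4.6]
opening: 0.0439
grip_force: 40.0
```

```bash
python3 st.py
```

```text
lateral mm [ 0.4 -0.1] mouth 16.7 F local [ 1.1 -5.6 -2.1] T [-1.2   0.05 -0.04] grip 39.99728500843048 0.04385977716927312 27.0
```

Request:
carry_out --commands '[[[-0.001,0,0.0006],0,0.3],[[0,0,0],0,0.3],[[0.0005,0,0.0009],0,0.3],[[0,0,0],0,0.3]]'

```text
time: 27.5
tool_pos: [0.5717, -0.03, 0.225]
tool_rot: [3.141, 0.0, 1.431]
contact_force: [-0.2, -3.9, -0.8]
opening: 0.0439
grip_force: 40.0
```

```bash
python3 st.py
```

```text
lateral mm [ 0.5 -0.9] mouth 15.9 F local [ 0.3 -3.7  1.3] T [-0.89  0.14 -0.06] grip 39.99837934970856 0.043854390348845834 27.5
```

Request:
carry_out --commands '[[[0.0003,0,0.0011],0,0.3],[[0.0005,0,0.0009],0,0.3],[[0.0005,0,0.0009],0,0.3],[[0,0,0],0,0.3]]' --newtons 50

```text
time: 28.0
tool_pos: [0.572, -0.0284, 0.2218]
tool_rot: [3.141, -0.001, 1.431]
contact_force: [1.9, -2.0, -3.6]
opening: 0.0437
grip_force: 50.0
```

```bash
python3 st.py
```

```text
lateral mm [ 0.6 -1.1] mouth 12.3 F local [ 2.1 -3.3 -2.2] T [-0.48 -0.22 -0.05] grip 49.997379183769226 0.04366581040084081 28.0
```

Sliding on the nipple with little force. I'll press on against the latch balls.

Request:
carry_out --commands '[[[0.0005,0,0.0009],0,0.3],[[0.0005,0,0.0009],0,0.3],[[0.0005,0,0.0009],0,0.3],[[0,0,0],0,0.3]]'

```text
time: 28.5
tool_pos: [0.5717, -0.0269, 0.2187]
tool_rot: [-3.14, -0.0, 1.431]
contact_force: [0.8, 0.4, -5.5]
opening: 0.0439
grip_force: 50.0
```

```bash
python3 st.py
```

```text
lateral mm [ 0.  -1.4] mouth 8.9 F local [ 0.7 -2.3 -5. ] T [-0.4  -0.03  0.03] grip 49.996957182884216 0.0439452033166914 28.5
```

Request:
carry_out --commands '[[[0.0005,0,0.0009],0,0.3],[[0.0005,0,0.0009],0,0.3],[[0.0005,0,0.0009],0,0.3],[[0,0,0],0,0.3]]'

```text
time: 29.0
tool_pos: [0.5723, -0.0257, 0.2168]
tool_rot: [3.141, 0.0, 1.431]
contact_force: [-1.0, -2.3, 0.4]
opening: 0.0439
grip_force: 50.0
```

```bash
python3 st.py
```

```text
lateral mm [ 0.5 -1.2] mouth 6.6 F local [-0.7 -1.9  1.5] T [-0.54  0.28  0.02] grip 49.99938189983368 0.043871832839631475 29.0
```

Request:
carry_out --commands '[[[0.0005,0,0.0009],0,0.3],[[0.0005,0,0.0009],0,0.3],[[0,0,0],0,0.3]]'

```text
time: 29.38
tool_pos: [0.5725, -0.0247, 0.2148]
tool_rot: [3.141, -0.0, 1.431]
contact_force: [-0.9, -3.0, 3.1]
opening: 0.0436
grip_force: 50.0
```

```bash
python3 st.py
```

```text
lateral mm [ 0.5 -1.3] mouth 4.4 F local [-0.4 -1.1  4.3] T [-0.58  0.26  0.01] grip 49.99956429004669 0.04362539341579218 29.375
```

Request:
carry_out --commands '[[[0.0005,0,0.0009],0,0.3],[[0.0005,0,0.0009],0,0.3],[[0,0,0],0,0.3]]'

```text
time: 29.75
tool_pos: [0.5726, -0.0237, 0.213]
tool_rot: [3.141, -0.0, 1.431]
contact_force: [-1.4, -3.5, 4.0]
opening: 0.0439
grip_force: 50.0
```

```bash
python3 st.py
```

```text
lateral mm [ 0.5 -1.3] mouth 2.3 F local [-0.9 -1.2  5.3] T [-0.6   0.19  0.01] grip 49.99983787536621 0.04387558033966803 29.75
```

Request:
carry_out --commands '[[[0.0005,0,0.0009],0,0.3],[[0.0005,0,0.0009],0,0.3],[[0,0,0],0,0.3]]'

```text
time: 30.12
tool_pos: [0.5727, -0.0235, 0.2127]
tool_rot: [3.14, 0.001, 1.431]
contact_force: [-5.0, -5.6, 13.2]
opening: 0.0439
grip_force: 50.0
```

```bash
python3 st.py
```

```text
lateral mm [ 0.6 -1.3] mouth 2.0 F local [-4.2  1.2 14.5] T [-0.77  1.    0.14] grip 50.00834047794342 0.04393356247065573 30.125
```

Request:
carry_out --commands '[[[0.0005,0,0.0009],0,0.3],[[0.0005,0,0.0009],0,0.3],[[0,0,0],0,0.3]]' --newtons 58

```text
time: 30.5
tool_pos: [0.5732, -0.0237, 0.2125]
tool_rot: [3.137, 0.003, 1.431]
contact_force: [-6.6, -9.1, 21.5]
opening: 0.0438
grip_force: 58.0
```

```bash
python3 st.py
```

```text
lateral mm [ 1.1 -1.5] mouth 1.9 F local [-5.3  2.2 23.6] T [-1.34  1.44  0.25] grip 58.01862180233002 0.04383052407969644 30.5
```

Request:
carry_out --commands '[[[0,0,0],0,0.3],[[0,0,0],0,0.3],[[0,0,0],0,0.3],[[0,0,0],0,0.3]]'

```text
time: 31.0
tool_pos: [0.5732, -0.0237, 0.2125]
tool_rot: [3.137, 0.003, 1.431]
contact_force: [-6.7, -10.1, 21.0]
opening: 0.0436
grip_force: 58.0
```

```bash
python3 st.py; python3 - <<'E'
from h import *
s=robot.read_camera("scene")
print([(x["at"],x["p"],atz(ray(s,x["at"]),.03).round(3)) for x in robot.find_in(s,"cap")[:3]])
print(robot.hand_in())
E
```

```text
lateral mm [ 1.1 -1.5] mouth 1.8 F local [-5.2  1.  23.6] T [-1.31  1.5   0.29] grip 58.01862895488739 0.04359406688891335 31.0
[([316.8, 336.9], 0.97, array([ 0.611, -0.196,  0.03 ])), ([378.5, 348.7], 0.83, array([ 0.738, -0.16 ,  0.03 ]))]
the job is handed in; nothing more can be done
None
```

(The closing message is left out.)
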